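Switch on the desk lamp and turn it up

ROBOT

A 6-joint arm with a two-finger parallel gripper is mounted at the origin on the work surface. World frame = base frame: x ahead of the robot, y to its left, z up, the work surface at z = 0. Lengths are in m, angles in rad, forces in N, time in s.
With the tool pointing down it reaches from about 0.35 to 0.975 m from the base axis. Payload 7.1 kg.
Tool frame: the origin (TCP) lies at the very end of the fingers, on their centre line; the grasp point (between the pads) lies 19 mm behind it; z points along the fingers, y is the line along which they close (so a half turn about z gives the same grasp; the last joint's range is limited). The gripper opens to 88 mm and grips with 3 to 60 N. Pads are 20 mm wide; open, the fingers measure 115 mm over their backs; the gripper's body (75 mm by 178 mm) begins 61 mm behind the grasp point.
Start: joints at [1.201, 0.423, 1.63, -0, 1.089, -0.019], TCP at [0.215, 0.587, 0.223] pointing down, gripper open.
Joint ranges: [-3, 3], [-0.9, 2.11], [0.09, 2.58], [-1.31, 4.45], [0.11, 2.69], [-2.54, 2.54]. Speed limits (rad/s): [2.39, 2.39, 3.01, 3.14, 3.14, 3.14].

INTERFACE

Orientations are given as a 3x3 rotation matrix whose columns are the frame's x, y, z axes.
In Python, from plant import bot, cams gives the robot as it stands.
- The arm moves only by the tool play_rows, never from a script. Its argument "moves" is text: rows parted by semicolons, each of 7 numbers parted by spaces: the shift along the tool's x, y, z in units of 0.025 m (1.0 is 0.025 m), then the turn, a rotation vector about the tool's x, y, z in units of 0.12 rad (1.0 is 0.12 rad), then the opening, from -1 (shut) to 1 (fully open). A call has 1 to 12 rows; each row shifts and turns the commanded pose from where the row before left it, along the tool's axes as they then stand; what a row does not reach is not made up. A row lasts 1/12 s, in which the tool goes at most 41.7 mm and 7.16 degrees, less where a joint would pass 70% of its speed; a pose out of reach is approached as far as the arm can. A call with a number of a shift or a turn outside -1 to 1 is refused whole. A call with a gripper value outside its range is refused whole. The fingers move at their own pace and stop on an object; "squeeze" is the grip in N (left out, the last holds). Time passes only in rows, so rows that do not move let the fingers close. It gives the time, the measured TCP pose, the force, the opening and the grip force at its end, in the units of the state.
- bot.get_obs(): the state, without advancing time (a new reading comes with each control period).
- cams.read_camera(name): name is "scene" or "top" or "wrist"; returns a dict with "image" (480x640x3 uint8, red, green, blue), "depth" (480x640 float32, m along the optical axis (not along the pixel's ray), 0 where there is no reading), "vfov" (degrees; the focal length in pixels is half the picture's height over the tangent of half this angle, whatever the lens; pixels are square), "cx", "cy" (the principal point, pixels), "xyz" and "orientation" of the camera in the world; the wrist camera has in their place "mount" (4x4, takes a point from camera to tool coordinates, whose origin is the TCP and whose axes are the flange's). Camera axes: x right, y up, looking along -z (the intrinsics and any distortion apply to the point x, -y, -z); pixel columns grow to the right and rows downward; lengths in m; the calibration is good to about 2 mm. A picture is of the moment at which its call begins: read the wrist's pose just before it.
- bot.sign_off(): hands the job in; it is judged then, once.
The state is a dict: "time_s": time; "joint_pos": joint angles; "qd": joint speeds; "joint_efforts": joint torques, N m; "tool_pos": TCP position; "tcp_rot": TCP orientation; "wrist_force": force on the tool from outside, world axes, zero at the start; "ft_torque": the same for the moment, N m; "finger_gap": finger opening in m; "gripper_force": force on a finger pad.
Only numpy, scipy, OpenCV 4.12 (cv2) and the standard library are available. Lean on these libraries where they do the work, as an engineer would, in place of code of your own. Each camera call takes 0.05 s, during which the arm holds its last target. There are 200 camera calls.

TASK

Switch on the reading lamp: gently press the button with the yellow cap well down with the fingertips and let it spring back up, then push the black grip of the dimmer all the way to its bright end (the big yellow dot) and draw the hand clear. Leave the button where it lies, pick nothing up, and do not touch the other buttons, the mug, mouse, sticky notes or stapler.

Things in the scene. Friction and masses are not known exactly. Their poses are not given: they have to be found in the camera images.
- yellow_puck: wireless light button with a yellow cap (the lamp's button, the one to press): a loose round white puck lying flat on the desk, 64 mm across, 16 mm high, about 0.16 kg, the cap in the middle of its top. Origin: centre of the underside, z up
- yellow_top (a point): centre of the top face of the yellow cap (a round cap 40 mm across standing 12 mm proud of its puck; its top is 28 mm above the desk when up). Moves down with the cap
- yellow_cap (a joint): how far the yellow cap is pressed down (m): 0 up, 0.007 fully down. Spring loaded: about 0.4 N starts it, about 5 N takes it fully down; it springs back when released. It switches at 0.0045
- blue_puck: wireless light button with a blue cap (to be left alone): a loose round white puck lying flat on the desk, 64 mm across, 16 mm high, about 0.16 kg, the cap in the middle of its top. Origin: centre of the underside, z up
- blue_top (a point): centre of the top face of the blue cap (a round cap 40 mm across standing 12 mm proud of its puck; its top is 28 mm above the desk when up). Moves down with the cap
- blue_cap (a joint): how far the blue cap is pressed down (m): 0 up, 0.007 fully down. Spring loaded: about 0.4 N starts it, about 5 N takes it fully down; it springs back when released. Must stay up
- red_puck: wireless light button with a red cap (to be left alone): a loose round white puck lying flat on the desk, 64 mm across, 16 mm high, about 0.16 kg, the cap in the middle of its top. Origin: centre of the underside, z up
- red_top (a point): centre of the top face of the red cap (a round cap 40 mm across standing 12 mm proud of its puck; its top is 28 mm above the desk when up). Moves down with the cap
- red_cap (a joint): how far the red cap is pressed down (m): 0 up, 0.007 fully down. Spring loaded: about 0.4 N starts it, about 5 N takes it fully down; it springs back when released. Must stay up
- green_puck: wireless light button with a green cap (to be left alone): a loose round white puck lying flat on the desk, 64 mm across, 16 mm high, about 0.16 kg, the cap in the middle of its top. Origin: centre of the underside, z up
- green_top (a point): centre of the top face of the green cap (a round cap 40 mm across standing 12 mm proud of its puck; its top is 28 mm above the desk when up). Moves down with the cap
- green_cap (a joint): how far the green cap is pressed down (m): 0 up, 0.007 fully down. Spring loaded: about 0.4 N starts it, about 5 N takes it fully down; it springs back when released. Must stay up
- dimmer: lamp dimmer screwed to the desk: a flat aluminium bar 200 mm long (its y axis), 64 mm wide (x), 22 mm high, with a slot along the middle of its top. Origin: centre of the underside. Its +y end is the bright end, marked with a big yellow dot and widening yellow ticks; the -y end is dim, marked with a small black dot
- dimmer_grip (a point): centre of the top of the dimmer's black sliding grip, a block 30 mm (dimmer x) by 24 mm (dimmer y, the way it slides) standing 18 mm above the bar, its top 40 mm above the desk. It moves with the grip
- dimmer_slide (a joint): how far the grip has slid from the dim stop towards the bright end, along the dimmer's +y (m): 0 dim stop, 0.12 bright stop (fully bright). Starts at 0 to 0.05. Drags with about 1.5 N and stays where it is left
- bright_end (a point): where the grip's top centre stands when the dimmer is at its bright stop
- mug: blue mug standing on the desk, 82 mm across, 95 mm high, handle towards its +y; origin centre of the underside. Leave alone
- mouse: grey computer mouse, 105 by 60 by 32 mm; origin centre of the underside. Leave alone
- notes: block of orange sticky notes, 76 by 76 by 24 mm; origin centre of the underside. Leave alone
- stapler: red and black stapler lying along its x, 140 by 36 by 46 mm; origin centre of the underside. Leave alone
Things that resemble listed ones, but are neither listed nor needed, are in the scene too. Of the things like the dimmer, leave any that is green; of the rest the larger one is meant.

How it is judged:
By the outcome, as a careful person would: the job done as asked, in the order asked, and still so for the second after the job is handed in, with the robot touching nothing.
It also fails if it takes over 48 s, if anything falls off the work surface, if the arm or the gripper's body presses on something with over 40 N, if the wrist force passes 120 N, or if a joint passes its speed limit or range.

## Working session

There is one attempt and no reset: what is moved stays moved. The work goes in short steps, Python scripts to look and compute and a tool call to move; the robot and the scene stay as the last step left them, time stands still between calls to the robot, and variables do not carry over. Pictures are saved under pics/ and viewed, at most 10 in all, crops included, and the job is handed in when it is done.

Besides the shell and the picture viewer there is one more tool, called after "Emit:" as a command line: name --argument value ..., lists and objects as JSON in quotes. play_rows: Moves the arm, as the interface text tells. Shifts and turns lie within -1 to 1; 1 stands for 0.025 m of shift or 0.12 rad of turn. Its arguments: {"type":"object","properties":{"moves":{"type":"string"},"squeeze":{"type":"number"}},"required":["moves"]}

```bash
mkdir -p pics; ls
cat > h.py <<'E'
import numpy as np, cv2
from plant import bot, cams
def shot(name,fn=None):
    o=bot.get_obs(); c=cams.read_camera(name)
    if fn: cv2.imwrite('pics/'+fn,c['image'][:,:,::-1])
    if name=='wrist':
        T=np.eye(4);T[:3,:3]=np.array(o['tcp_rot']);T[:3,3]=o['tool_pos'];M=T@np.array(c['mount'])
        c['xyz']=M[:3,3];c['orientation']=M[:3,:3]
    return c
def ray(c,u,v,z):
    f=240/np.tan(np.radians(c['vfov'])/2)
    d=np.array(c['orientation'])@np.array([(u-c['cx'])/f,-(v-c['cy'])/f,-1.])
    p=np.array(c['xyz']);return p+d*(z-p[2])/d[2]
E
python3 - <<'E'
from h import *
c=shot('top','top.png');d=shot('scene','scene.png')
for k in (c,d): print({x:k[x] for x in k if x not in('image','depth')})
o=bot.get_obs();print(o['tcp_rot'],o['time_s'])
E
```

```text
pics
{'vfov': 52.80770373231767, 'cx': 315.6867198833089, 'cy': 234.6370180239635, 'xyz': array([ 0.38647741, -0.01568575,  1.37193267]), 'orientation': array([[-0.0277493 ,  0.99360578, -0.10944191],
       [-0.99957936, -0.0266581 ,  0.01142138],
       [ 0.00843084,  0.1097128 ,  0.99392757]])}
{'vfov': 50.999366745892736, 'cx': 325.2899760941484, 'cy': 239.5252199338138, 'xyz': array([1.05770345, 0.48512823, 0.85194087]), 'orientation': array([[-0.68086026, -0.55139097,  0.48207603],
       [ 0.73239316, -0.50767866,  0.45372089],
       [-0.00543789,  0.66198971,  0.7494932 ]])}
[[-9.39101873e-01  3.43638537e-01 -4.76873658e-04]
 [ 3.43638867e-01  9.39101065e-01 -1.23211090e-03]
 [ 2.44317743e-05 -1.32094997e-03 -9.99999127e-01]] 0.1
```

View pics/top.png

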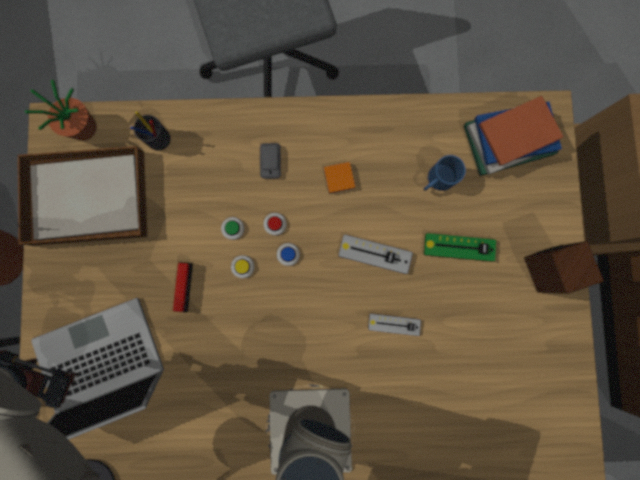

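View pics/scene.png

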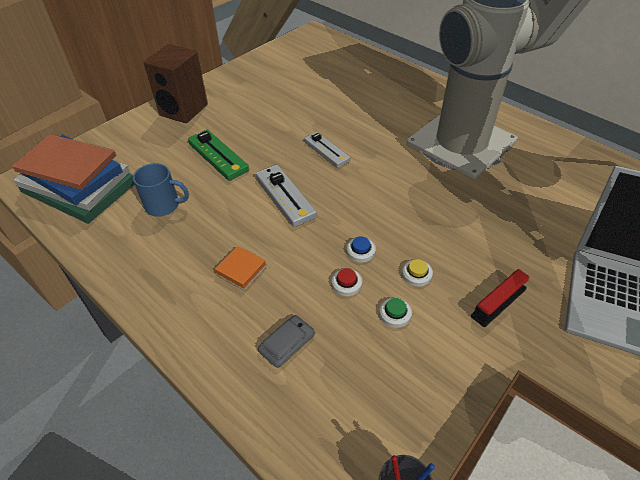

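The top view shows the yellow cap at (242,267). The larger aluminium dimmer is at about (376,253), with its grip at (392,257) and bright dot at (346,246). In the scene view the yellow cap is at (418,268) and the grip at (277,179).

```bash
cat >> h.py <<'E'
def blobs(c,lo,hi,z,amin=25):
    h=cv2.cvtColor(c['image'],cv2.COLOR_RGB2HSV);m=cv2.inRange(h,lo,hi)
    n,l,s,ct=cv2.connectedComponentsWithStats(m)
    for i in range(1,n):
        if s[i,4]>amin: print(ct[i].round(1),s[i].tolist(),ray(c,*ct[i],z).round(4))
E
python3 - <<'E'
from h import *
for n in('top','scene'):
    c=shot(n);print(n,'yellow z=.028');blobs(c,(22,130,80),(34,255,255),.028)
    for nm,z,a,b in(('grip',.04,(392,257),(277,177)),('dot',.022,(346,246),(302,214)),('blue',.028,(288,254.5),(361,244)),('green',.028,(232.5,228),(396.5,308)),('red',.028,(275,224),(347,276))):
        u=a if n=='top' else b;print(nm,ray(c,*u,z).round(4))
print(bot.get_obs()['time_s'])
E
```

```text
top yellow z=.028
[429.9 243.7] [427, 241, 7, 7, 37] [ 0.5004 -0.3497  0.028 ]
[241.7 266.1] [235, 260, 14, 13, 151] [0.4522 0.1764 0.028 ]
grip [ 0.4654 -0.24    0.04  ]
dot [ 0.5008 -0.1153  0.022 ]
blue [0.4809 0.0474 0.028 ]
green [0.5594 0.201  0.028 ]
red [0.5675 0.082  0.028 ]
scene yellow z=.028
[235.3 166.7] [232, 165, 8, 5, 29] [ 0.5021 -0.3457  0.028 ]
[302.1 212.5] [298, 210, 9, 6, 41] [ 0.5032 -0.1091  0.028 ]
[417.8 267.5] [409, 259, 19, 18, 266] [0.4542 0.1808 0.028 ]
grip [ 0.4668 -0.2299  0.04  ]
dot [ 0.5028 -0.1102  0.022 ]
blue [0.4848 0.0521 0.028 ]
green [0.5641 0.2096 0.028 ]
red [0.5707 0.0871 0.028 ]
0.2
```

Emit:
play_rows --moves "0 0 -1 0 0 0 -1;0 0 -1 0 0 0 -1;0 0 -1 0 0 0 -1;-0.9 0.3 0 0 0 0 -1;-0.9 0.3 0 0 0 0 -1;-0.9 0.3 0 0 0 0 -1;-0.9 0.3 0 0 0 0 -1;-0.9 0.3 0 0 0 0 -1;-0.9 0.3 0 0 0 0 -1;-0.9 -0.8 0 0 0 0 -1;-0.9 -0.8 0 0 0 0 -1;-0.9 -0.8 0 0 0 0 -1" --squeeze 5

```text
time_s: 1.2
tool_pos: [0.4003, 0.5022, 0.297]
tcp_rot: [[-0.939, 0.343, -0.001], [0.343, 0.939, -0.001], [0.0, -0.001, -1.0]]
wrist_force: [0.3, -0.2, 0.4]
finger_gap: 0.0113
gripper_force: 0.0
```

Emit:
play_rows --moves "-0.5 -1 0 0 0 0 -1;-0.5 -1 0 0 0 0 -1;-0.5 -1 0 0 0 0 -1;-0.5 -1 0 0 0 0 -1;-0.5 -1 0 0 0 0 -1;-0.5 -1 0.5 0 0 0 -1;-0.5 -1 1 0 0 0 -1;-0.5 -1 1 0 0 0 -1;-0.5 -1 1 0 0 0 -1;0 -0.5 1 0 0 0 -1;0 0 0 0 0 0 -1"

```text
time_s: 2.12
tool_pos: [0.4203, 0.2378, 0.1812]
tcp_rot: [[-0.938, 0.346, -0.008], [0.346, 0.938, -0.005], [0.006, -0.007, -1.0]]
wrist_force: [-0.6, -1.1, -1.8]
finger_gap: 0.0002
gripper_force: 0.0
```

Run:
```python
from h import *
o=bot.get_obs();c=shot('wrist','w1.png');print(o['tool_pos'],o['tcp_rot'],o['finger_gap'],o['time_s'],o['wrist_force'])
print(c['mount'],c['vfov'],c['cx'],c['cy'])
blobs(c,(22,130,80),(34,255,255),.028)
```

```text
[0.42029878 0.23778887 0.18118108] [[-0.93823264  0.34591583 -0.00785806]
 [ 0.34595628  0.93823977 -0.00451533]
 [ 0.00581082 -0.00695498 -0.99995893]] 0.00022904985331686367 2.1167 [-0.60135696 -1.14398479 -1.75240754]
[[ 4.04762925e-04  9.68596810e-01  2.48636393e-01  6.69582479e-02]
 [ 9.99999888e-01 -3.30707416e-04 -3.39615336e-04  3.15610534e-05]
 [-2.46724432e-04  2.48636502e-01 -9.68596835e-01 -1.60991142e-01]
 [ 0.00000000e+00  0.00000000e+00  0.00000000e+00  1.00000000e+00]] 67.79777979693293 317.19738243899013 236.66666971446904
[271.8 272.7] [250, 252, 44, 42, 1434] [0.4499 0.1808 0.028 ]
```

View pics/w1.png

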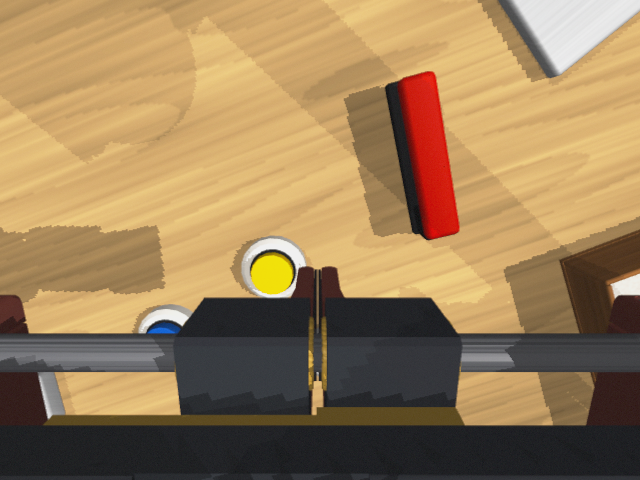

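The wrist view shows the yellow cap at (272,273) beside the closed fingertips, at about (0.451, 0.179).

Emit:
play_rows --moves "-0.5 -0.45 0 0 0 0 -1;-0.5 -0.45 0 0 0 0 -1;-0.5 -0.45 0 0 0 0 -1;-0.5 -0.45 0.8 0 0 0 -1;0 0 0.8 0 0 0 -1;0 0 0.8 0 0 0 -1;0 0 0.8 0 0 0 -1;0 0 0.8 0 0 0 -1;0 0 0.6 0 0 0 -1;0 0 0.2 0 0 0 -1;0 0 0 0 0 0 -1;0 0 0 0 0 0 -1"

```text
time_s: 3.17
tool_pos: [0.4564, 0.1832, 0.0662]
tcp_rot: [[-0.939, 0.343, 0.002], [0.343, 0.939, 0.001], [-0.001, 0.001, -1.0]]
wrist_force: [0.4, -0.3, 0.1]
finger_gap: 0.0003
gripper_force: 0.0
```

Run:
```python
from h import *
o=bot.get_obs();c=shot('wrist','w2.png');print(o['tool_pos'],o['wrist_force'],o['tcp_rot'])
blobs(c,(22,130,80),(34,255,255),.028)
```

```text
[0.45643746 0.1831508  0.06622132] [ 0.36164996 -0.27942975  0.10448841] [[-9.39349580e-01  3.42957591e-01  1.56758548e-03]
 [ 3.42958895e-01  9.39350188e-01  6.48265834e-04]
 [-1.25018403e-03  1.14656562e-03 -9.99998561e-01]]
[306.5 250.2] [274, 222, 68, 65, 2918] [0.4472 0.1801 0.028 ]
```

View pics/w2.png

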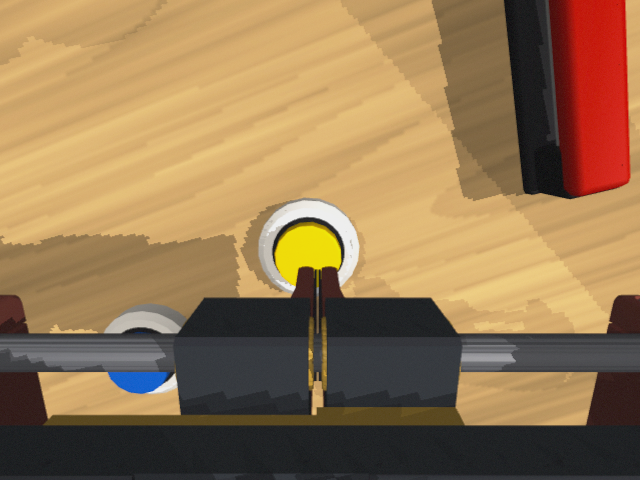

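The close wrist view puts the cap centre at about (308,256), partly hidden by the tips. That needs a correction of only a few mm.

Emit:
play_rows --moves "0.17 -0.23 0 0 0 0 -1;0 0 0.4 0 0 0 -1;0 0 0.4 0 0 0 -1;0 0 0.3 0 0 0 -1;0 0 0.1 0 0 0 -1;0 0 0 0 0 0 -1;0 0 0 0 0 0 -1"

```text
time_s: 3.8
tool_pos: [0.4492, 0.1781, 0.0347]
tcp_rot: [[-0.939, 0.344, -0.001], [0.344, 0.939, -0.0], [0.001, -0.001, -1.0]]
wrist_force: [-0.7, 0.3, 0.3]
finger_gap: 0.0005
gripper_force: 0.0
```

Descending 13 mm to about z = 0.0217, in small steps.

Emit:
play_rows --moves "0 0 0.15 0 0 0 -1;0 0 0.1 0 0 0 -1;0 0 0.06 0 0 0 -1;0 0 0.06 0 0 0 -1;0 0 0.05 0 0 0 -1;0 0 0 0 0 0 -1;0 0 0 0 0 0 -1"

```text
time_s: 4.38
tool_pos: [0.4495, 0.1782, 0.0248]
tcp_rot: [[-0.939, 0.344, 0.0], [0.344, 0.939, 0.0], [-0.0, 0.0, -1.0]]
wrist_force: [0.3, 0.2, 3.0]
finger_gap: 0.0006
gripper_force: 1.3
```

Emit:
play_rows --moves "0 0 0.06 0 0 0 -1;0 0 0.05 0 0 0 -1;0 0 0 0 0 0 -1;0 0 0 0 0 0 -1;0 0 0 0 0 0 -1"

```text
time_s: 4.8
tool_pos: [0.4494, 0.1782, 0.022]
tcp_rot: [[-0.939, 0.344, 0.0], [0.344, 0.939, 0.0], [-0.0, 0.0, -1.0]]
wrist_force: [-0.7, 0.7, 4.6]
finger_gap: 0.0005
gripper_force: 2.2
```

Emit:
play_rows --moves "0 0 0.02 0 0 0 -1;0 0 0 0 0 0 -1;0 0 0 0 0 0 -1;0 0 -0.1 0 0 0 -1;0 0 -0.2 0 0 0 -1;0 0 -0.4 0 0 0 -1;0 0 -0.8 0 0 0 -1;0 0 -1 0 0 0 -1;0 0 -1 0 0 0 -1;0 0 -1 0 0 0 -1;-0.2 -0.3 -1 0 0 0 -1;-0.4 -0.7 -0.5 0 0 0 -1"

```text
time_s: 5.8
tool_pos: [0.4555, 0.1507, 0.1748]
tcp_rot: [[-0.94, 0.342, 0.003], [0.342, 0.94, 0.001], [-0.003, 0.002, -1.0]]
wrist_force: [-0.1, 0.5, -0.0]
finger_gap: 0.0007
gripper_force: 0.0
```

Emit:
play_rows --moves "-0.7 -1 0 0 0 0 -1;-0.7 -1 0 0 0 0 -1;-0.7 -1 0 0 0 0 -1;-0.7 -1 0 0 0 0 -1;-0.7 -1 0 0 0 0 -1;-0.7 -1 0 0 0 0 -1;-0.7 -1 0 0 0 0 -1;-0.7 -1 0 0 0 0 -1;-0.7 -1 0 0 0 0 -1;-0.7 -1 0 0 0 0 -1;-0.7 -1 0 0 0 0 -1;-0.4 -0.5 0 0 0 0 -1"

```text
time_s: 6.8
tool_pos: [0.5463, -0.1928, 0.172]
tcp_rot: [[-0.939, 0.345, 0.0], [0.345, 0.939, -0.001], [-0.0, -0.0, -1.0]]
wrist_force: [-1.1, 0.2, 0.2]
finger_gap: 0.0005
gripper_force: 0.0
```

Emit:
play_rows --moves "0 0 0 0 0 0 -1;0 0 0 0 0 0 -1;0 0 0 0 0 0 -1"

```text
time_s: 7.05
tool_pos: [0.5454, -0.1888, 0.1713]
tcp_rot: [[-0.939, 0.343, -0.001], [0.343, 0.939, 0.001], [0.001, 0.0, -1.0]]
wrist_force: [-0.1, 0.7, -0.6]
finger_gap: 0.0
gripper_force: 0.0
```

Run:
```python
from h import *
o=bot.get_obs();c=shot('wrist','w3.png');print(o['tool_pos'],o['tcp_rot'],o['time_s'])
t=shot('top');blobs(t,(22,130,80),(34,255,255),.028)
print('dot');blobs(c,(22,100,80),(34,255,255),.022,40)
```

```text
[ 0.54538653 -0.18879769  0.17130964] [[-9.39207817e-01  3.43346905e-01 -1.25661806e-03]
 [ 3.43346108e-01  9.39208600e-01  8.09897261e-04]
 [ 1.45830221e-03  3.29206918e-04 -9.99998882e-01]] 7.05
[241.6 266.2] [235, 260, 14, 14, 152] [0.452  0.1767 0.028 ]
[  8.  451.3] [0, 440, 25, 27, 229] [-0.0215  0.8004  0.028 ]
dot
[384.3 144. ] [373, 132, 24, 25, 462] [ 0.5009 -0.1123  0.022 ]
[353.3 169.5] [352, 162, 4, 15, 54] [ 0.512  -0.1435  0.022 ]
[329.8 170.7] [328, 165, 5, 13, 47] [ 0.5061 -0.1628  0.022 ]
[306.5 172. ] [305, 167, 4, 12, 42] [ 0.5003 -0.1819  0.022 ]
[131.4 237.3] [120, 227, 23, 22, 390] [ 0.5005 -0.3496  0.022 ]
[111.1 263.2] [108, 257, 8, 13, 50] [ 0.5161 -0.3784  0.022 ]
[ 90.6 268.1] [87, 263, 8, 11, 44] [ 0.5138 -0.3983  0.022 ]
```

View pics/w3.png

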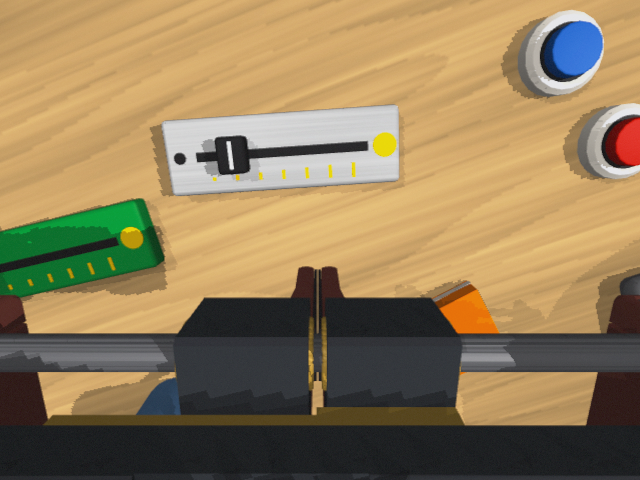

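The wrist view shows the dimmer with its bright dot at (384,144), dim dot at (180,159) and grip at (231,154), close to the dim end.

Run:
```python
from h import *
c=shot('wrist');R=np.array(bot.get_obs()['tcp_rot'])
D=ray(c,384.3,144,.022);d=ray(c,180,159,.022);g=ray(c,231,154.5,.04)
e=(D-d)/np.linalg.norm(D-d);n=np.array([e[1],-e[0],0])
L=np.linalg.norm(D-d);print(D,d,g,'len',L,'dir',e,'grip along',(g-d)@e,'across',(g-d)@n)
print('corners',[ray(c,*p,.022).round(4) for p in((163,122),(397,105),(399,180),(174,194))])
m=(D+d)/2; ang=np.arctan2(*(R.T@e)[:2]);print('mid',m,'turn',ang)
```

```text
[ 0.50120658 -0.11212122  0.022     ] [ 0.45361803 -0.27895932  0.022     ] [ 0.46604713 -0.23263135  0.04      ] len 0.17349242844834767 dir [0.27429756 0.96164487 0.        ] grip along 0.047960331376944235 across -0.0007552644426947701
corners [array([ 0.4216, -0.2793,  0.022 ]), array([ 0.4752, -0.0931,  0.022 ]), array([ 0.5343, -0.1092,  0.022 ]), array([ 0.4789, -0.2967,  0.022 ])]
mid [ 0.4774123  -0.19554027  0.022     ] turn 0.07150881682277295
```

Emit:
play_rows --moves "0 0 0 0 0 -0.6 -1;0.5 -0.8 0 0 0 0 -1;0.5 -0.8 0 0 0 0 -1;0.5 -0.8 0 0 0 0 -1;0.5 -0.8 0 0 0 0 -1;0.4 -0.8 0 0 0 0 -1;0.17 -0.3 0.6 0 0 0 -1;0 0 1 0 0 0 -1;0 0 1 0 0 0 -1;0 0 1 0 0 0 -1;0 0 0.6 0 0 0 -1;0 0 0 0 0 0 -1"

```text
time_s: 8.2
tool_pos: [0.453, -0.2736, 0.0637]
tcp_rot: [[-0.962, 0.274, -0.005], [0.274, 0.962, 0.003], [0.005, 0.002, -1.0]]
wrist_force: [-0.8, 0.2, 0.1]
finger_gap: 0.0006
gripper_force: 0.0
```

Emit:
play_rows --moves "0 0 0 0 0 0 -1;0 0 0 0 0 0 -1;0 0 0 0 0 0 -1"

```text
time_s: 8.45
tool_pos: [0.4558, -0.2759, 0.0678]
tcp_rot: [[-0.962, 0.275, 0.002], [0.275, 0.962, -0.001], [-0.002, -0.001, -1.0]]
wrist_force: [0.2, 0.5, 0.4]
finger_gap: 0.0009
gripper_force: 0.0
```

Run:
```python
from h import *
o=bot.get_obs();p=o['tool_pos'];R=np.array(o['tcp_rot']);print(p,R.round(3).tolist())
print('to start', R.T@(np.array([.4541,-.2745,.031])-p)/.025,'to end of push (tool axes,m)',R.T@(np.array([.494,-.137,.031])-p))
shot('wrist','w4.png')
```

```text
[ 0.45576439 -0.27592801  0.06775936] [[-0.962, 0.275, 0.002], [0.275, 0.962, -0.001], [-0.002, -0.001, -1.0]]
to start [0.08286491 0.0375801  1.47017601] to end of push (tool axes,m) [0.0014769  0.14411037 0.03666368]
```

View pics/w4.png

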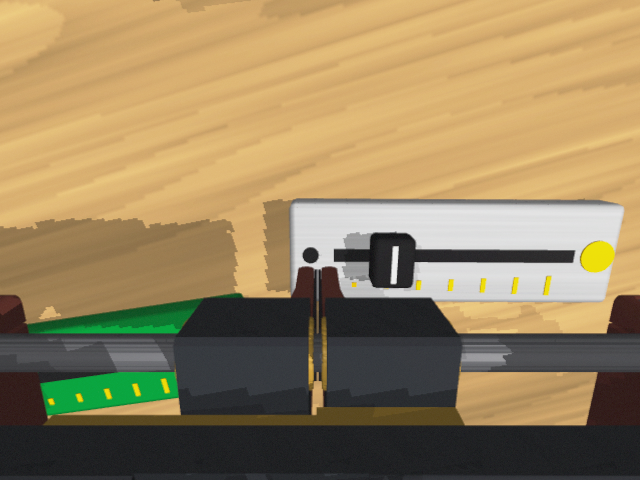

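The wrist view shows the fingertips left of the grip (370–415, 260), aligned with the slot and with a clear gap. I'll lower there and then push.

Emit:
play_rows --moves "0.05 0 0.5 0 0 0 -1;0 0 0.5 0 0 0 -1;0 0 0.3 0 0 0 -1;0 0 0.15 0 0 0 -1;0 0 0 0 0 0 -1;0 0 0 0 0 0 -1"

```text
time_s: 9.0
tool_pos: [0.4536, -0.2753, 0.03]
tcp_rot: [[-0.961, 0.275, -0.0], [0.275, 0.961, 0.0], [0.0, 0.0, -1.0]]
wrist_force: [0.5, -0.5, -0.5]
finger_gap: 0.0003
gripper_force: 0.0
```

Emit:
play_rows --moves "0 0.4 0 0 0 0 -1;0 0.4 0 0 0 0 -1;0 0.4 0 0 0 0 -1;0 0.4 0 0 0 0 -1;0 0.4 0 0 0 0 -1;0 0.4 0 0 0 0 -1;0 0 0 0 0 0 -1;0 0 0 0 0 0 -1"

```text
time_s: 9.67
tool_pos: [0.4702, -0.2166, 0.0301]
tcp_rot: [[-0.962, 0.274, -0.001], [0.274, 0.962, 0.0], [0.001, 0.0, -1.0]]
wrist_force: [0.2, 0.1, -0.2]
finger_gap: 0.0002
gripper_force: 0.0
```

Emit:
play_rows --moves "0 0.4 0 0 0 0 -1;0 0.4 0 0 0 0 -1;0 0.4 0 0 0 0 -1;0 0.3 0 0 0 0 -1;0 0.3 0 0 0 0 -1;0 0.1 0 0 0 0 -1;0 0.1 0 0 0 0 -1"

```text
time_s: 10.25
tool_pos: [0.4842, -0.169, 0.0302]
tcp_rot: [[-0.962, 0.274, 0.0], [0.274, 0.962, -0.0], [-0.0, -0.0, -1.0]]
wrist_force: [-0.9, -2.4, -0.2]
finger_gap: 0.0003
gripper_force: 0.8
```

Run:
```python
from h import *
print(bot.get_obs()['wrist_force']);shot('wrist','w5.png')
```

```text
[-0.90177605 -2.40432108 -0.16516164]
```

View pics/w5.png

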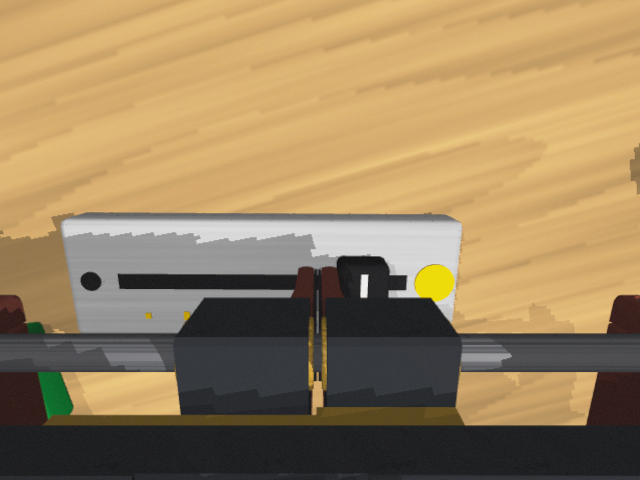

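The fingers are against the grip (340–388), which is close to the slot end at (407,283). About 10 mm remains, so I'll continue in small steps until the force rises.

Emit:
play_rows --moves "0 0.1 0 0 0 0 -1;0 0.1 0 0 0 0 -1;0 0.06 0 0 0 0 -1;0 0.06 0 0 0 0 -1"

```text
time_s: 10.63
tool_pos: [0.486, -0.1619, 0.0302]
tcp_rot: [[-0.961, 0.275, -0.0], [0.275, 0.961, -0.0], [0.0, -0.0, -1.0]]
wrist_force: [-0.2, -1.1, 0.3]
finger_gap: 0.0002
gripper_force: 0.8
```

Emit:
play_rows --moves "0 0.06 0 0 0 0 -1;0 0.06 0 0 0 0 -1;0 0 0 0 0 0 -1"

```text
time_s: 10.88
tool_pos: [0.4869, -0.1588, 0.0302]
tcp_rot: [[-0.961, 0.275, -0.0], [0.275, 0.961, 0.0], [0.0, 0.0, -1.0]]
wrist_force: [0.1, -0.4, -1.0]
finger_gap: 0.0001
gripper_force: 0.2
```

Emit:
play_rows --moves "0 0.06 0 0 0 0 -1;0 0.06 0 0 0 0 -1;0 0.06 0 0 0 0 -1"

```text
time_s: 11.13
tool_pos: [0.4875, -0.1573, 0.0304]
tcp_rot: [[-0.962, 0.273, -0.001], [0.273, 0.962, -0.004], [-0.0, -0.004, -1.0]]
wrist_force: [-11.6, -29.9, 2.9]
finger_gap: 0.0007
gripper_force: 15.9
```

Emit:
play_rows --moves "0 0.06 0 0 0 0 -1;0 0.06 0 0 0 0 -1;0 0.06 0 0 0 0 -1"

```text
time_s: 11.38
tool_pos: [0.4879, -0.1563, 0.0306]
tcp_rot: [[-0.963, 0.271, -0.002], [0.271, 0.963, -0.008], [-0.0, -0.008, -1.0]]
wrist_force: [-19.3, -55.3, 5.4]
finger_gap: 0.0003
gripper_force: 29.0
```

Stop reached. I'll back off at once, then lift clear.

Emit:
play_rows --moves "0 -0.5 0 0 0 0 -1;0 -0.5 0 0 0 0 -1;0 -0.3 0 0 0 0 -1;0 0 -0.5 0 0 0 -1;0 0 -1 0 0 0 -1;0 0 -1 0 0 0 -1;0 0 -1 0 0 0 -1;0 0 -1 0 0 0 -1;-1 0 -1 0 0 0 -1;-1 0 0 0 0 0 -1;-1 0 0 0 0 0 -1;0 0 0 0 0 0 -1"

```text
time_s: 12.38
tool_pos: [0.5571, -0.2033, 0.1689]
tcp_rot: [[-0.962, 0.275, 0.005], [0.275, 0.962, -0.002], [-0.005, -0.0, -1.0]]
wrist_force: [-0.1, 0.6, 0.3]
finger_gap: 0.0003
gripper_force: 0.0
```

Emit:
play_rows --moves "0 0 0 0 0 0 -1;0 0 0 0 0 0 -1;0 0 0 0 0 0 -1"

```text
time_s: 12.63
tool_pos: [0.5511, -0.2016, 0.167]
tcp_rot: [[-0.961, 0.275, -0.002], [0.275, 0.961, 0.001], [0.002, 0.0, -1.0]]
wrist_force: [-0.3, 0.2, 0.5]
finger_gap: 0.0006
gripper_force: 0.0
```

Run:
```python
from h import *
o=bot.get_obs();print(o['tool_pos'],o['wrist_force'])
shot('wrist','w6.png');t=shot('top');blobs(t,(22,130,80),(34,255,255),.028)
```

```text
[ 0.5511314  -0.20161349  0.16699827] [-0.28031563  0.16056028  0.4512825 ]
[345.2 245.7] [343, 243, 6, 6, 26] [ 0.5012 -0.1127  0.028 ]
[241.7 266.2] [235, 260, 14, 14, 154] [0.4519 0.1766 0.028 ]
[  7.7 451.3] [0, 441, 22, 25, 210] [-0.0214  0.8014  0.028 ]
```

View pics/w6.png

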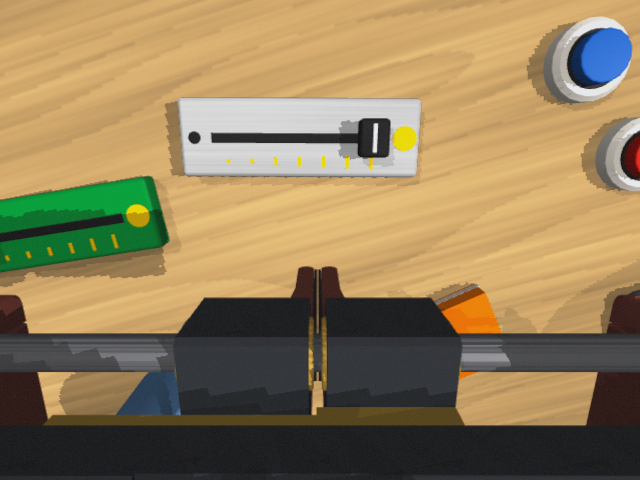

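The grip is at the bright stop (375,138), next to the dot at (404,138). The hand is clear and the button has not moved.

```bash
python3 -c "
from plant import bot
print(bot.sign_off())"
```

```text
the job is handed in; nothing more can be done
None
```

The yellow button was pressed to about 6 mm (it switches at 4.5 mm) and released, then the dimmer grip was pushed to its bright stop. The push against the stop peaked near 60 N at the wrist (limit 120 N); the hand is clear and the job was handed in at about 12.7 s, with no verdict returned.

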